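Lock a wall-plate elbow into the counter fixture

ROBOT

A 6-joint arm with a two-finger parallel gripper is mounted at the origin on the work surface. World frame = base frame: x ahead of the robot, y to its left, z up, the work surface at z = 0. Lengths are in m, angles in degrees, forces in N, time in s.
With the tool pointing down it reaches from about 0.225 to 0.725 m from the base axis. Payload 3.1 kg.
Tool frame: the origin (TCP) lies at the very end of the fingers, on their centre line; the grasp point (between the pads) lies ctrl.hold_point_z behind it (ctrl.hold_point_z is the distance from the TCP to the grasp point, in m); z points along the fingers, y is the line along which they close (so a half turn about z gives the same grasp; the last joint's range is limited). The gripper opens to 85 mm and grips with 20 to 120 N. Pads are 22 mm wide; open, the fingers measure 114 mm over their backs; the gripper's body (76 mm by 85 mm) begins 54 mm behind the grasp point. The pads swing forward as they close: fully open they stand 13 mm farther back than shut.
Start: joints at [-84.099, 2.75, 5.684, 92.934, 0, 82.678], TCP at [0.12, -0.511, 0.231] pointing down, gripper open.
Joint ranges: [-166.93, 166.93], [-56.73, 111.36], [-69.38, 81.34], [-121.58, 131.49], [-85.45, 84.26], [-180, 180]. Speed limits (degrees/s): [159.86, 159.86, 180, 180, 180, 180].

INTERFACE

Orientations are given as a 3x3 rotation matrix whose columns are the frame's x, y, z axes.
In Python, from bench import ctrl gives the robot as it stands.
- The arm moves only by the tool jog_arm, never from a script. Its argument "rows" is one flat list of numbers, 6 for each row, row after row: the shift along the world's x, y, z scaled (see below), then the turn, a rotation vector about the world's x, y, z scaled (see below). A call has 1 to 10 rows; each row is the pose to reach, as a shift and turn from the pose commanded when the call began; what a row does not reach only later rows make up. The controller multiplies each number of a shift by 600 mm and each number of a turn by 120 degrees. A row lasts 1/10 s, in which the tool goes at most 50 mm and 8.59 degrees, less where a joint would pass 70% of its speed; a pose out of reach is approached as far as the arm can. A call with a number of a shift or a turn outside -1 to 1 is refused whole. A call with a gripper value outside its range is refused whole. "hand" is the opening, from -1 (shut) to 1 (fully open), set as the call begins (left out, the last holds). The fingers move at their own pace and stop on an object; "newtons" is the grip in N (left out, the last holds). Time passes only in rows, so rows that repeat a pose let the fingers close. It gives the time, the measured TCP pose, the force, the opening and the grip force at its end, in the units of the state.
- ctrl.get_state(): the state, without advancing time (a new reading comes with each control period).
- ctrl.snapshot(name): name is "scene" or "side" or "wrist"; returns the picture (480x640x3 uint8, red, green, blue); there is no depth.
- ctrl.get_calibration(name): a dict with "camera_matrix" (3x3 intrinsics, pixels), "distortion" ([k1, k2, p1, p2, k3] as OpenCV has them; the pictures are not rectified), "eye" and "rotation" of the camera in the world; the wrist camera has in their place "hand_eye" (4x4, takes a point from camera to tool coordinates, whose origin is the TCP and whose axes are the flange's). Camera axes: x right, y down, z forward; pixel columns grow to the right and rows downward; lengths in m; the calibration is good to about 2 mm. A picture is of the moment at which its call begins: read the wrist's pose just before it. get_calibration takes no time and is no camera call.
- ctrl.job_done(): hands the job in; it is judged then, once.
The state is a dict: "t": time; "joints": joint angles; "joint_vel": joint speeds; "joint_torque": joint torques, N m; "ee_pos": TCP position; "orientation": TCP orientation; "ft_force": force on the tool from outside, world axes, zero at the start; "wrist_torque": the same for the moment, N m; "opening": finger opening in m; "grasp_force": force on a finger pad.
Only numpy, scipy, OpenCV 4.12 (cv2) and the standard library are available. Lean on these libraries where they do the work, as an engineer would, in place of code of your own. Each camera call takes 0.05 s, during which the arm holds its last target. There are 200 camera calls.

TASK

Get the brass wall-plate elbow ready for assembly in the counter fixture: swing the keeper bar clear if it is in the way, set the elbow gently (not dropped) into the pocket so that its plate lies flat and square with its side pipe stub in the gap of the pocket wall, then swing the keeper back over the plate's ear until it clicks fully home. Leave the other fittings, the bottle and the jar where they stand, and take your hand away.

Things in the scene. Friction and masses are not known exactly. Their poses are not given: they have to be found in the camera images.
- elbow: Loose brass elbow (0.2-0.33 kg), the only fitting with a rectangular plate: 40 (x) x 70 (y) x 10 mm. Upright hexagon on its middle, 30 mm across flats, from 10 to 45 mm height, flats facing +y and -y: grip there, fingers closing along y. Round stub, 24 mm diameter, axis 16 mm high, runs level from the middle to 48 mm along -x. Origin: centre of the plate's underside. Starts flat on the counter.
- pocket (a point): Centre of the fixture's pocket floor, 10 mm above the counter. Pocket 43 (x) x 73 (y) mm, 10 mm deep, its upper 5 mm sloping 4 mm outwards as a lead-in; a 30 mm gap in the middle of the -x wall is for the stub. Seated, the elbow's origin and axes coincide with these, and its plate is flush with the walls.
- fixture: Aluminium fixture fixed to the counter: base plate 10 mm thick, x -60 to 95, y -70 to 60 mm from its origin; pocket walls 14 mm thick up to 20 mm above the counter. Origin: on the counter under the pocket's centre, same axes as the pocket.
- keeper (a joint): Swing angle (rad) of the steel keeper bar about its upright pivot: 0 = fully home against its stop, pointing along the pocket's -x over the plate's +y ear; up to 1.9 as the free end swings towards the pocket's +y. Above 1.1 it clears the pocket and fingers there. Above 0.47 it stays where left. Below, a sprung detent resists (about 2 N at the grip) down to 0.23; past that it snaps to 0.
- keeper_hinge (a point): Keeper pivot (vertical axis) at the bar's upper face, 31 mm above the counter, 50 mm along +x and 27 mm along +y from the pocket's centre. Bar 14 mm wide, 8 mm thick, underside 3 mm above the pocket walls, reaching 112 mm from the pivot, with a 37 mm tail behind.
- keeper_grip (a point): Centre of the top of the keeper's upright round grip post, 22 mm diameter, 40 mm high above the bar (top 71 mm above the counter), 100 mm from the pivot. Pinch it from above and lead it along the arc.
- floor_flange: Loose bystander: brass floor flange, round disc 68 mm diameter x 10 mm with a hexagon 32 mm across flats to 34 mm height, no side stub. Origin: centre of the underside. Leave alone.
- tee: Loose bystander: grey steel pipe tee lying flat, 72 mm long (x), branch to 38 mm along +y, 36 mm high. Origin: underside below the crossing. Leave alone.
- sealant: Loose bystander: standing white bottle, 52 mm diameter, 160 mm high. Origin: centre of its foot. Leave alone.
- paste_jar: Loose bystander: grey jar with steel lid beside the fixture, 64 mm diameter, 65 mm high. Origin: centre of its foot. Leave alone.
Not all that is in view belongs to the job. What is shaped like the elbow but red is not meant. Several things have the shape of the fixture; the one meant has the colours described above.

How it is judged (in metres and radians):
On the way:
1. the elbow lies flat and square on the pocket floor, with the keeper still swung away (horizontal distance between elbow and pocket below 0.004 m and z of elbow in the frame of pocket between -0.003 and 0.002 m and angle between the z axis of elbow and the z axis of pocket, either way round below 0.035 rad and angle between the x axis of elbow and the x axis of pocket, either way round below 0.1 rad and angle between elbow's own z axis and vertical below 0.1 rad and value of joint keeper above 0.3 rad), for 0.2 s.
At the end, for the whole second after the job is handed in: The elbow is at rest in the pocket: origin within 4 mm sideways and 2 mm in height of the pocket floor's centre, tilt under 2 degrees (0.035 rad), square within 0.1 rad, stub in the wall gap; and the keeper is home, joint under 0.06 rad (horizontal distance between elbow and pocket below 0.004 m and z of elbow in the frame of pocket between -0.003 and 0.002 m and angle between the z axis of elbow and the z axis of pocket, either way round below 0.035 rad and angle between the x axis of elbow and the x axis of pocket, either way round below 0.1 rad and angle between elbow's own z axis and vertical below 0.1 rad and value of joint keeper below 0.06 rad and linear speed of elbow below 0.01 m/s); the robot touches nothing.
It fails at once if the round floor flange was moved over 30 mm or tipped (distance of floor_flange from where it was at the start of the episode above 0.03 m or angle between floor_flange's own z axis and vertical above 0.4 rad).
It fails at once if the tee was moved over 30 mm or tipped (distance of tee from where it was at the start of the episode above 0.03 m or angle between tee's own z axis and vertical above 0.4 rad).
It fails at once if the sealant bottle was moved over 30 mm or tipped (distance of sealant from where it was at the start of the episode above 0.03 m or angle between sealant's own z axis and vertical above 0.4 rad).
It fails at once if the jar was moved over 30 mm or tipped (distance of paste_jar from where it was at the start of the episode above 0.03 m or angle between paste_jar's own z axis and vertical above 0.4 rad).
It fails at once if the elbow was dropped into the pocket (over 0.35 m/s close above it) (horizontal distance between elbow and pocket below 0.03 m and z of elbow in the frame of pocket below 0.04 m and linear speed of elbow above 0.35 m/s).
It also fails if it takes over 62 s, if anything falls off the work surface, if the arm or the gripper's body presses on something with over 40 N, if the wrist force passes 120 N, or if a joint passes its speed limit or range.

## Working session

There is one attempt and no reset: what is moved stays moved. The work goes in short steps, Python scripts to look and compute and a tool call to move; the robot and the scene stay as the last step left them, time stands still between calls to the robot, and variables do not carry over. Pictures are saved under pics/ and viewed, at most 10 in all, crops included, and the job is handed in when it is done.

Besides the shell and the picture viewer there is one more tool, called after "Emit:" as name(argument=value, ...), one argument or row to a line, values as JSON. jog_arm: Moves the arm, as the interface text tells. Its arguments: {"type":"object","properties":{"rows":{"type":"array","items":{"type":"number","minimum":-1,"maximum":1}},"hand":{"type":"number"},"newtons":{"type":"number"}},"required":["rows"]}

```bash
mkdir -p pics; cat > h.py <<'E'
import numpy as np,cv2
from bench import ctrl
def save(n,f):
    s=ctrl.get_state(); im=ctrl.snapshot(n); cv2.imwrite(f'pics/{f}.png',im[:,:,::-1]); np.savez(f'pics/{f}.npz',p=s['ee_pos'],R=s['orientation']); return im
def cam(n,f=None):
    c=ctrl.get_calibration(n);K=np.array(c['camera_matrix']);d=np.array(c['distortion'])
    if n=='wrist':
        z=np.load(f'pics/{f}.npz');H=np.array(c['hand_eye']);R=z['R']@H[:3,:3];e=z['p']+z['R']@H[:3,3]
    else: R=np.array(c['rotation']);e=np.array(c['eye'])
    return K,d,R,e
def ray(C,uv):
    K,d,R,e=C
    q=cv2.undistortPoints(np.array(uv,float).reshape(-1,1,2),K,d).reshape(-1,2)
    v=np.c_[q,np.ones(len(q))]@R.T
    return e,v/np.linalg.norm(v,axis=1)[:,None]
def onz(C,uv,z):
    e,v=ray(C,uv); return e+v*((z-e[2])/v[:,2])[:,None]
def tri(obs):
    A=0;b=0
    for C,uv in obs:
        e,v=ray(C,[uv]);P=np.eye(3)-np.outer(v[0],v[0]);A=A+P;b=b+P@e
    x=np.linalg.solve(A,b); return x,[np.linalg.norm((np.eye(3)-np.outer(ray(C,[uv])[1][0],ray(C,[uv])[1][0]))@(x-C[3])) for C,uv in obs]
def proj(C,X):
    K,d,R,e=C
    return cv2.projectPoints(np.array(X,float).reshape(-1,3),cv2.Rodrigues(R.T)[0],-R.T@e,K,d)[0].reshape(-1,2)
E
python3 - <<'E'
from h import *
for n in('scene','side','wrist'): save(n,n+'0')
for n in('scene','side'): 
    C=cam(n);print(n,C[3],C[2][:,2],C[0][0,0])
print(ctrl.hold_point_z, ctrl.get_calibration('wrist')['hand_eye'],ctrl.get_state())
E
```

```text
scene [1.02898091 0.16868834 0.80591724] [-0.5980972  -0.1446293  -0.78826525] 488.0463842759518
side [0.13024674 0.85896608 0.5556031 ] [ 0.35625113 -0.80671052 -0.47149048] 565.1177968122971
0.0187 [[-2.57461709e-04 -9.45435213e-01 -3.25810056e-01  8.41807332e-02]
 [ 9.99999431e-01  9.39702191e-05 -1.06290248e-03 -1.51583003e-04]
 [ 1.03552187e-03 -3.25810144e-01  9.45434650e-01 -1.41040975e-01]
 [ 0.00000000e+00  0.00000000e+00  0.00000000e+00  1.00000000e+00]] {'t': 0.15, 'joints': array([-8.40996383e+01,  2.78554334e+00,  5.61003441e+00,  9.29330883e+01,
        1.34241051e-03,  8.26770659e+01]), 'joint_vel': array([-0.03774754, -0.02580281,  0.29969946,  0.02404255, -0.0883366 ,
        0.11486961]), 'joint_torque': array([-4.59094517e-04, -3.39260459e+01,  3.20423412e+01,  1.54977897e-02,
       -1.94507234e-04, -5.41014060e-07]), 'ee_pos': array([ 0.120032  , -0.51059635,  0.23034504]), 'orientation': array([[ 9.73486005e-01,  2.28746516e-01, -1.71537294e-04],
       [ 2.28746427e-01, -9.73484211e-01,  1.88774547e-03],
       [ 2.64826353e-04, -1.87693234e-03, -9.99998203e-01]]), 'ft_force': array([ 0.09143509,  1.28253197, -0.62307291]), 'wrist_torque': array([-0.00802418, -0.01155475, -0.01517882]), 'grasp_force': 0.0, 'opening': 0.0853516094087576}
```

View pics/scene0.png

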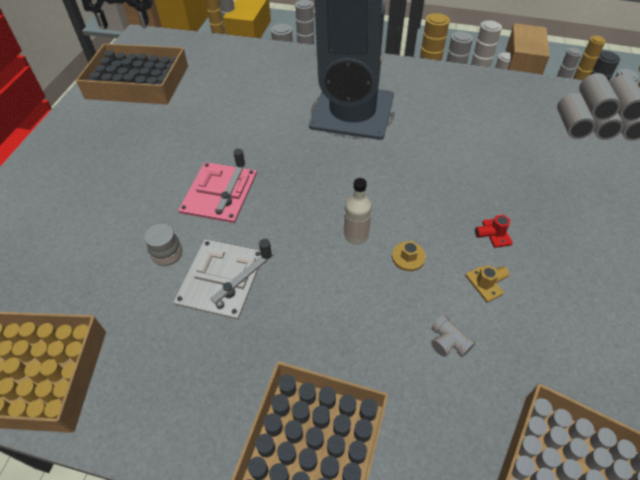

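View pics/side0.png

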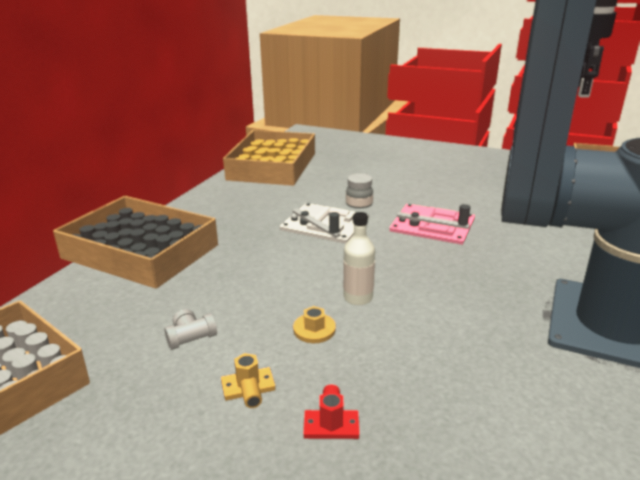

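Candidates for the elbow are the brass one at scene (488,278), which fits, and a red one at (497,230), which is a decoy. For the fixture they are the grey aluminium one at scene (220,278), which fits, and a pink one at (218,190), which is a decoy. I'll confirm both in one enlarged crop.

```bash
python3 - <<'E'
from h import *
a=cv2.imread('pics/scene0.png');b=cv2.imread('pics/side0.png')
def c(i,x,y,w,h): return cv2.resize(i[y:y+h,x:x+w],(400,300),interpolation=cv2.INTER_CUBIC)
cv2.imwrite('pics/crop0.png',np.vstack([np.hstack([c(a,170,230,120,90),c(a,450,255,80,60)]),np.hstack([c(b,270,185,120,90),c(b,205,340,100,75)])]))
S=cam('scene');D=cam('side')
print('plate',onz(S,[(206,240),(263,250),(240,315),(177,304)],.01).round(3).tolist())
for n,s,d in [('elbowhex',(488,272),(246,360)),('grip',(265,241),(334,215)),('bottle cap',(360,182),(361,216)),('jar',(161,233),(360,179)),('pivot',(228,287),(295,215))]:
    x,r=tri([(S,s),(D,d)]);print(n,x.round(3),np.round(r,4))
for n,p in [('flange',(409,258)),('tee',(455,338)),('red',(497,235)),('elb',(488,280))]: print(n,onz(S,[p],.01).round(3))
E
```

```text
plate [[0.493, -0.208, 0.01], [0.491, -0.086, 0.01], [0.642, -0.083, 0.01], [0.647, -0.206, 0.01]]
elbowhex [0.469 0.35  0.046] [0.0012 0.0012]
grip [ 0.511 -0.069  0.071] [0.0002 0.0002]
bottle cap [0.401 0.088 0.158] [0.0015 0.0015]
jar [ 0.533 -0.275  0.065] [0.0007 0.0007]
pivot [ 0.612 -0.109  0.039] [0.0065 0.0065]
flange [[0.445 0.204 0.01 ]]
tee [[0.6   0.306 0.01 ]]
red [[0.346 0.376 0.01 ]]
elb [[0.462 0.36  0.01 ]]
```

View pics/crop0.png

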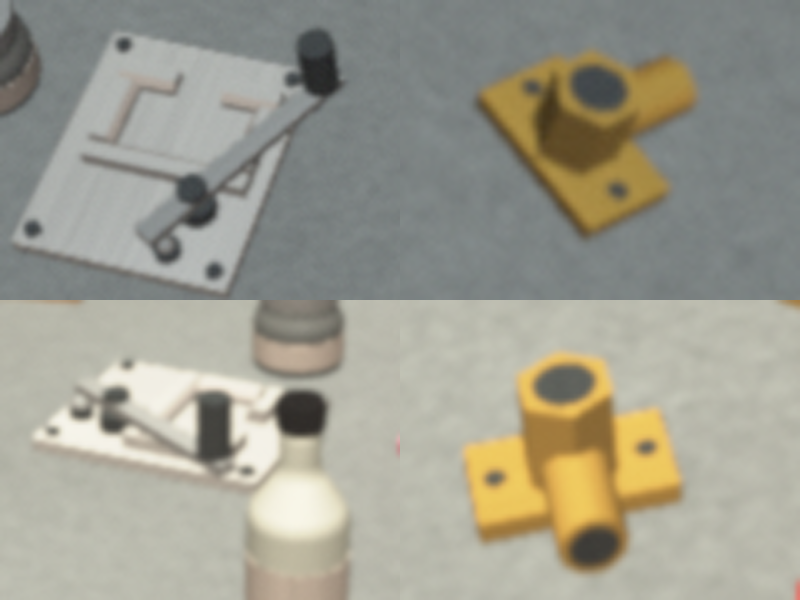

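View pics/wrist0.png

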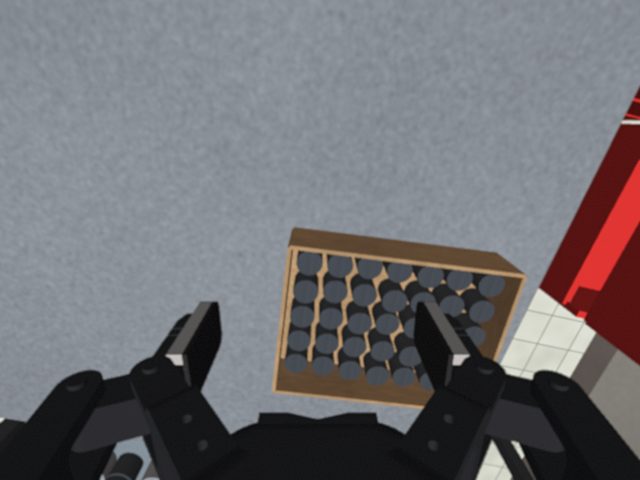

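The crop confirms both choices. The brass elbow has a rectangular plate and its stub points towards world +y. The grey fixture has its gap on the -x side, and its keeper sits about 0.46 rad open with the post at scene (265,241), so it blocks the pocket. Next I take the wrist camera over the fixture.

Emit:
jog_arm(
  rows=[0.683, 0.633, 0.033, 0, 0, -0.11, 0.683, 0.633, 0.033, 0, 0, -0.11, 0.683, 0.633, 0.033, 0, 0, -0.11, 0.683, 0.633, 0.033, 0, 0, -0.11, 0.683, 0.633, 0.033, 0, 0, -0.11, 0.683, 0.633, 0.033, 0, 0, -0.11, 0.683, 0.633, 0.033, 0, 0, -0.11, 0.683, 0.633, 0.033, 0, 0, -0.11, 0.683, 0.633, 0.033, 0, 0, -0.11, 0.683, 0.633, 0.033, 0, 0, -0.11],
)

```text
t: 1.15
ee_pos: [0.486, -0.1712, 0.2487]
orientation: [[1.0, 0.001, -0.0], [0.001, -1.0, -0.0], [-0.0, 0.0, -1.0]]
ft_force: [0.1, -0.5, 0.4]
opening: 0.0857
grasp_force: 0.0
```

Emit:
jog_arm(
  rows=[0.06, 0.07, 0, 0, 0, 0, 0.06, 0.07, 0, 0, 0, 0, 0.06, 0.07, 0, 0, 0, 0, 0.06, 0.07, 0, 0, 0, 0],
)

```text
t: 1.55
ee_pos: [0.5202, -0.1316, 0.2486]
orientation: [[1.0, -0.0, -0.001], [-0.0, -1.0, -0.0], [-0.001, 0.0, -1.0]]
ft_force: [-0.2, -1.1, -1.2]
opening: 0.0854
grasp_force: 0.0
```

```bash
python3 - <<'E'
from h import *
save('wrist','w1');print(ctrl.get_state()['ee_pos'],ctrl.get_state()['joint_vel'].max())
E
```

```text
[ 0.52005941 -0.13204763  0.2487984 ] 0.23789108309911222
```

Emit:
jog_arm(
  rows=[0, 0.1333, 0, 0, 0, 0, 0, 0.1333, 0, 0, 0, 0, 0, 0.1333, 0, 0, 0, 0, 0, 0.1333, 0, 0, 0, 0],
)

```text
t: 2.0
ee_pos: [0.5204, -0.0522, 0.2493]
orientation: [[1.0, -0.001, 0.001], [-0.001, -1.0, -0.001], [0.001, 0.001, -1.0]]
ft_force: [0.4, -0.3, 0.3]
opening: 0.0854
grasp_force: 0.0
```

```bash
python3 - <<'E'
from h import *
save('wrist','w2');print(ctrl.get_state()['ee_pos'])
a=cv2.imread('pics/w1.png');b=cv2.imread('pics/w2.png')
cv2.imwrite('pics/v12.png',np.vstack([cv2.resize(a[:360],(533,300)),cv2.resize(b[:360],(533,300))]))
cv2.imwrite('pics/v1.png',a)
E
```

```text
[ 0.52053489 -0.05255431  0.24915311]
```

View pics/v12.png

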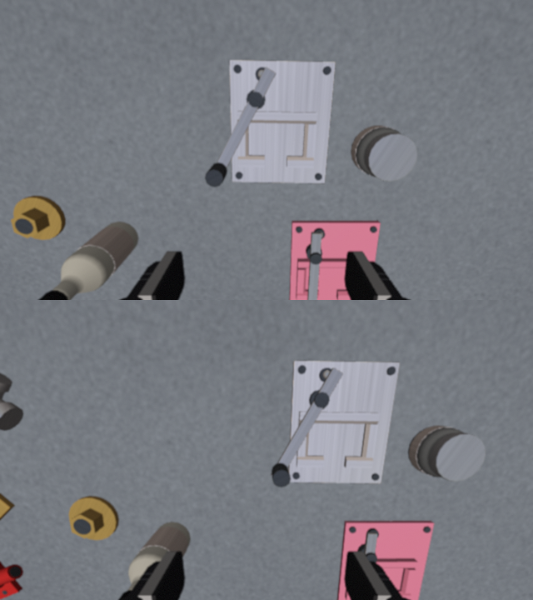

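Top view w1 (scale 1.2): plate corners are about (277,73) to (390,218), the keeper post top is about (258,208), the pivot hub about (307,119), and the jar is at right. w2 shows the same shifted right. I'll measure these by masks.

```bash
cat > fx.py <<'E'
from h import *
def plate(f,show=True):
    im=cv2.imread(f'pics/{f}.png');hsv=cv2.cvtColor(im,cv2.COLOR_BGR2HSV)
    m=((hsv[...,2]>150)&(hsv[...,1]<60)).astype(np.uint8);m[330:]=0
    m=cv2.morphologyEx(m,cv2.MORPH_CLOSE,np.ones((5,5)))
    c=[k for k in cv2.findContours(m,0,1)[0] if cv2.contourArea(k)>4000]
    # choose blob with largest area / least dark
    c=max(c,key=cv2.contourArea);h=cv2.convexHull(c);mm=np.zeros_like(m);cv2.drawContours(mm,[h],-1,1,-1)
    g=cv2.cvtColor(im,cv2.COLOR_BGR2GRAY);dk=((g<85)).astype(np.uint8);dk[330:]=0
    mm2=cv2.dilate(mm,np.ones((31,31)))
    n,l,s,ce=cv2.connectedComponentsWithStats(dk*mm2)
    return c,h,[(s[i].tolist(),ce[i].round(1).tolist()) for i in range(1,n) if s[i][4]>15]
if __name__=='__main__':
    for f in('w1','w2'):
        c,h,b=plate(f);print(f,cv2.contourArea(h),cv2.approxPolyDP(h,6,True).reshape(-1,2).tolist());[print(x) for x in b]
E
python3 fx.py
```

```text
w1 18400.5 [[276, 72], [401, 74], [388, 219], [279, 217], [263, 193]]
([281, 79, 8, 8, 49], [284.7, 82.4])
([388, 80, 9, 9, 58], [392.2, 84.1])
([308, 82, 9, 13, 38], [310.5, 86.8])
([297, 109, 21, 20, 291], [306.7, 119.0])
([248, 196, 25, 28, 466], [260.6, 208.2])
([284, 207, 6, 7, 35], [286.6, 210.2])
([379, 209, 7, 6, 36], [381.9, 211.6])
w2 18003.0 [[354, 73], [479, 76], [456, 219], [349, 218], [337, 192]]
([359, 79, 7, 9, 52], [362.0, 83.1])
([465, 81, 9, 9, 63], [469.1, 84.7])
([384, 82, 14, 16, 73], [388.3, 89.0])
([372, 109, 23, 20, 327], [383.2, 118.7])
([326, 196, 22, 28, 500], [336.4, 209.6])
([352, 208, 7, 6, 35], [355.1, 210.5])
([447, 209, 8, 7, 42], [450.1, 211.9])
```

```bash
python3 - <<'E'
from h import *
A=cam('wrist','w1');B=cam('wrist','w2');S=cam('scene')
b1=[(284.7,82.4),(392.2,84.1),(286.6,210.2),(381.9,211.6)];b2=[(362,83.1),(469.1,84.7),(355.1,210.5),(450.1,211.9)]
X=np.array([tri([(A,p),(B,q)])[0] for p,q in zip(b1,b2)]);print('bolts',X.round(4).tolist())
k1=[(276,72),(401,74),(388,219),(279,217)];k2=[(354,73),(479,76),(456,219),(349,218)]
print('corners',np.array([tri([(A,p),(B,q)])[0] for p,q in zip(k1,k2)]).round(4).tolist())
for n,C,k,b in(('w1',A,k1,b1),('w2',B,k2,b2)):
    Y=onz(C,k,.010);Z=onz(C,b,.010)
    for Q,o in((Y,0),(Z[[0,1,3,2]],0)):
        c=Q.mean(0);ax=(Q[0]+Q[1]-Q[2]-Q[3])[:2];ay=(Q[0]+Q[3]-Q[1]-Q[2])[:2]
        print(n,c.round(4),np.linalg.norm(ax)/2,np.linalg.norm(ay)/2,np.degrees([np.arctan2(ax[1],ax[0]),np.arctan2(-ay[0],ay[1])]).round(2))
print('hub',tri([(A,(306.7,119)),(B,(383.2,118.7))]))
print('grip',tri([(A,(260,208.2)),(B,(337,209))]))
# dark-top grip ellipse in each view
for f in('w1','w2'):
    im=cv2.imread(f'pics/{f}.png');x=230 if f=='w1' else 310
    cv2.imwrite(f'pics/g_{f}.png',im)
a=cv2.imread('pics/w1.png')[60:230,230:420];b=cv2.imread('pics/w2.png')[60:230,310:500]
cv2.imwrite('pics/fx.png',np.hstack([cv2.resize(q,None,fx=2.1,fy=3.5*.6,interpolation=2) for q in(a,b)]))
E
```

```text
bolts [[0.6372, -0.0977, 0.01], [0.6355, -0.2078, 0.0095], [0.5021, -0.0956, 0.0094], [0.5002, -0.2059, 0.0087]]
corners [[0.6467, -0.0892, 0.0099], [0.6439, -0.2153, 0.0128], [0.4919, -0.2132, 0.0103], [0.4967, -0.0877, 0.0201]]
w1 [ 0.5694 -0.1512  0.01  ] 0.1529959263762423 0.12673161155825657 [-1.01 -0.99]
w1 [ 0.5689 -0.1517  0.01  ] 0.1349614142351177 0.11000398791144665 [-0.9  -0.87]
w2 [ 0.5688 -0.1519  0.01  ] 0.15241891968264035 0.12592979052967232 [-0.69 -1.01]
w2 [ 0.5689 -0.1515  0.01  ] 0.134900008778048 0.10987336270194989 [-0.96 -0.93]
hub (array([ 0.60229467, -0.12010054,  0.01848786]), [np.float64(0.0004073431560397881), np.float64(0.00040734315603980977)])
grip (array([ 0.51506191, -0.07211807,  0.05049483]), [np.float64(0.00023391698708558466), np.float64(0.00023391698708536768)])
```

View pics/fx.png

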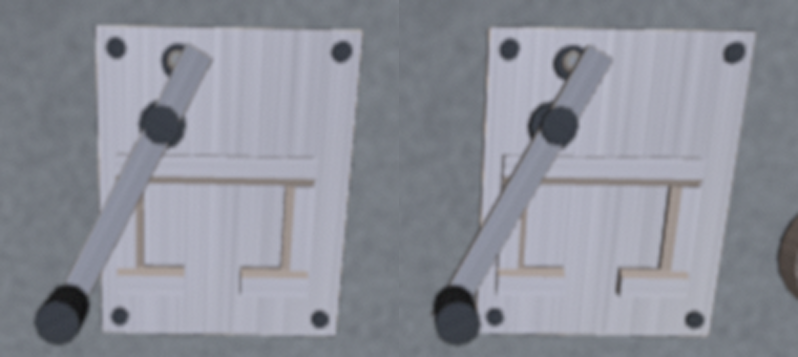

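Pivot, plate and yaw agree: the fixture origin is about (0.5515,-0.1463) with yaw about -0.9°. A second view with the hand turned 180° will reveal any hand-eye offset, and it is also the right wrist branch for the later moves.

Emit:
jog_arm(
  rows=[0.15, -0.15, 0, 0, 0, 0.07, 0.15, -0.15, 0, 0, 0, 0.14, 0.15, -0.15, 0, 0, 0, 0.21, 0.15, -0.15, 0, 0, 0, 0.28, 0.15, -0.15, 0, 0, 0, 0.35, 0.15, -0.15, 0, 0, 0, 0.42, 0.15, -0.15, 0, 0, 0, 0.49, 0.15, -0.15, 0, 0, 0, 0.56, 0.15, -0.15, 0, 0, 0, 0.63, 0.15, -0.15, 0, 0, 0, 0.7],
)

```text
t: 3.05
ee_pos: [0.6104, -0.1434, 0.2487]
orientation: [[0.101, 0.995, -0.0], [0.995, -0.101, -0.0], [-0.001, -0.0, -1.0]]
ft_force: [0.9, 0.1, 0.1]
opening: 0.0854
grasp_force: 0.0
```

Emit:
jog_arm(
  rows=[0, 0, 0, 0, 0, 0.07, 0, 0, 0, 0, 0, 0.14, 0, 0, 0, 0, 0, 0.21, 0, 0, 0, 0, 0, 0.28, 0, 0, 0, 0, 0, 0.35, 0, 0, 0, 0, 0, 0.42, 0, 0, 0, 0, 0, 0.49, 0, 0, 0, 0, 0, 0.56, 0, 0, 0, 0, 0, 0.63, 0, 0, 0, 0, 0, 0.7],
)

```text
t: 4.05
ee_pos: [0.6104, -0.1434, 0.2487]
orientation: [[-0.979, 0.205, -0.0], [0.205, 0.979, -0.001], [0.0, -0.001, -1.0]]
ft_force: [-0.4, -0.3, 0.7]
opening: 0.0856
grasp_force: 0.0
```

Emit:
jog_arm(
  rows=[0, 0, 0, 0, 0, 0.07, 0, 0, 0, 0, 0, 0.1, 0, 0, 0, 0, 0, 0.1, 0, 0, 0, 0, 0, 0.1],
  hand=0.2,
)

```text
t: 4.45
ee_pos: [0.6105, -0.1426, 0.2488]
orientation: [[-1.0, 0.003, -0.0], [0.003, 1.0, -0.0], [0.0, -0.0, -1.0]]
ft_force: [-0.5, 0.0, 0.5]
opening: 0.0512
grasp_force: 0.0
```

```bash
python3 - <<'E'
from fx import *
save('wrist','w3');s=ctrl.get_state();print(s['ee_pos'],s['joints'],s['opening'])
c,h,b=plate('w3');print(cv2.approxPolyDP(h,6,True).reshape(-1,2).tolist());
C=cam('wrist','w3')
for x in b: print(x,onz(C,[x[1]],.01).round(4)[0])
A=cam('wrist','w1');B=cam('wrist','w2')
print('grip',onz(A,[(257.6,212.4)],.071),onz(B,[(337.1,212.9)],.071),tri([(A,(257.6,212.4)),(B,(337.1,212.9))])[0])
E
```

```text
[ 0.61062307 -0.14224758  0.24883621] [-1.92325307e+01  1.90172600e+01  2.63385638e+01  9.73266178e+01
 -1.23076939e-02 -1.90892446e+01] 0.05105681659539597
[[371, 81], [388, 117], [364, 225], [255, 225], [242, 200], [237, 105], [246, 80], [268, 67]]
([252, 87, 8, 8, 48], [255.5, 90.5]) [ 0.5005 -0.2054  0.01  ]
([359, 89, 7, 7, 43], [362.1, 92.1]) [ 0.5024 -0.0955  0.01  ]
([378, 90, 26, 26, 514], [391.2, 103.5]) [ 0.5135 -0.0648  0.01  ]
([328, 179, 19, 21, 244], [336.1, 189.8]) [ 0.6043 -0.1209  0.01  ]
([258, 214, 7, 6, 31], [260.9, 216.4]) [ 0.6352 -0.2076  0.01  ]
([353, 215, 6, 6, 32], [355.5, 217.5]) [ 0.6369 -0.0978  0.01  ]
grip [[ 0.51659034 -0.07418277  0.071     ]] [[ 0.51637292 -0.07205227  0.071     ]] [ 0.51407525 -0.07259318  0.06223   ]
```

The bolts agree within 0.2 mm for both hand turns, so the hand-eye offset is negligible. The fixture origin is (0.5514,-0.1463), and the keeper is at about 0.49 rad with its post at (0.514,-0.072). Next I pinch the post and lead it to about 1.3 rad.

Emit:
jog_arm(
  rows=[-0.08, 0.06, -0.1, 0, 0, -0.07, -0.16, 0.118, -0.17, 0, 0, -0.14, -0.1605, 0.118, -0.24, 0, 0, -0.21, -0.1605, 0.118, -0.26, 0, 0, -0.239, -0.1605, 0.118, -0.28, 0, 0, -0.239, -0.1605, 0.118, -0.31, 0, 0, -0.239, -0.1605, 0.118, -0.33, 0, 0, -0.239, -0.1605, 0.118, -0.3447, 0, 0, -0.239, -0.1605, 0.118, -0.3447, 0, 0, -0.239, -0.1605, 0.118, -0.3447, 0, 0, -0.239],
)

```text
t: 5.5
ee_pos: [0.516, -0.0708, 0.0434]
orientation: [[-0.877, 0.48, 0.002], [0.48, 0.877, -0.001], [-0.002, 0.0, -1.0]]
ft_force: [-0.1, -0.6, -0.3]
opening: 0.0513
grasp_force: 0.0
```

Emit:
jog_arm(
  rows=[0, 0, 0, 0, 0, 0, 0, 0, 0, 0, 0, 0, 0, 0, 0, 0, 0, 0, 0, 0, 0, 0, 0, 0, 0, 0, 0, 0, 0, 0],
  hand=-1,
  newtons=20,
)

```text
t: 6.0
ee_pos: [0.5155, -0.0706, 0.0432]
orientation: [[-0.878, 0.48, 0.002], [0.48, 0.878, -0.001], [-0.002, 0.0, -1.0]]
ft_force: [-0.2, -0.5, 3.9]
opening: 0.0213
grasp_force: 22.5
```

Emit:
jog_arm(
  rows=[0.0078, 0.0127, 0, 0, 0, -0.0425, 0.0164, 0.0243, 0, 0, 0, -0.084, 0.026, 0.0352, 0, 0, 0, -0.126, 0.0366, 0.0452, 0, 0, 0, -0.1675, 0.048, 0.0543, 0, 0, 0, -0.209, 0.0601, 0.0623, 0, 0, 0, -0.251, 0.0729, 0.0693, 0, 0, 0, -0.2925, 0.0862, 0.0751, 0, 0, 0, -0.334, 0.1, 0.0797, 0, 0, 0, -0.376, 0.1056, 0.0812, 0, 0, 0, -0.3925],
)

```text
t: 7.0
ee_pos: [0.5799, -0.0232, 0.0433]
orientation: [[-0.243, 0.97, 0.003], [0.97, 0.243, -0.004], [-0.005, 0.002, -1.0]]
ft_force: [1.3, -3.6, 4.3]
opening: 0.0212
grasp_force: 22.6
```

Emit:
jog_arm(
  rows=[0, 0, 0, 0, 0, 0, 0, 0, 0, 0, 0, 0, 0, 0, 0, 0, 0, 0, 0, 0, 0, 0, 0, 0],
  hand=0.2,
)

```text
t: 7.4
ee_pos: [0.5771, -0.0212, 0.0415]
orientation: [[-0.246, 0.969, -0.001], [0.969, 0.246, 0.001], [0.001, -0.001, -1.0]]
ft_force: [-0.7, 0.1, -0.4]
opening: 0.0512
grasp_force: 0.0
```

Emit:
jog_arm(
  rows=[0, 0, 0.08, 0, 0, 0, 0, 0, 0.16, 0, 0, 0, 0, 0, 0.24, 0, 0, 0, 0, 0.04, 0.32, 0, 0, 0, 0, 0.11, 0.35, 0, 0, 0, -0.01, 0.19, 0.35, 0, 0, 0, -0.04, 0.27, 0.35, 0, 0, 0, -0.07, 0.35, 0.35, 0, 0, 0, -0.1, 0.43, 0.35, 0, 0, 0, -0.13, 0.5, 0.35, 0, 0, 0],
  hand=1,
)

```text
t: 8.4
ee_pos: [0.4988, 0.2803, 0.2519]
orientation: [[-0.246, 0.969, -0.0], [0.969, 0.246, 0.0], [0.0, -0.0, -1.0]]
ft_force: [1.5, 0.7, -0.2]
opening: 0.0852
grasp_force: 0.0
```

Emit:
jog_arm(
  rows=[-0.04, 0.06, 0, 0, 0, 0, -0.04, 0.06, 0, 0, 0, 0, -0.04, 0.06, 0, 0, 0, 0, -0.04, 0.06, 0, 0, 0, 0],
)

```text
t: 8.8
ee_pos: [0.4763, 0.3137, 0.2519]
orientation: [[-0.245, 0.969, -0.0], [0.969, 0.245, -0.001], [-0.001, -0.0, -1.0]]
ft_force: [0.3, -0.9, 0.3]
opening: 0.0851
grasp_force: 0.0
```

```bash
python3 - <<'E'
from h import *
save('wrist','e1');s=ctrl.get_state();print(s['ee_pos'])
E
```

```text
[0.47654596 0.31341201 0.25196233]
```

Emit:
jog_arm(
  rows=[0.07, 0, 0, 0, 0, 0.05, 0.133, 0, 0, 0, 0, 0.05, 0.133, 0, 0, 0, 0, 0.05, 0.133, 0, 0, 0, 0, 0.05],
)

```text
t: 9.25
ee_pos: [0.5568, 0.3126, 0.2504]
orientation: [[-0.343, 0.939, -0.003], [0.939, 0.343, -0.001], [-0.0, -0.003, -1.0]]
ft_force: [-0.4, 0.3, -0.5]
opening: 0.085
grasp_force: 0.0
```

```bash
python3 - <<'E'
from h import *
save('wrist','e2');s=ctrl.get_state();print(s['ee_pos'],s['joints'])
a=cv2.imread('pics/e1.png')[:400];b=cv2.imread('pics/e2.png')[:400]
cv2.imwrite('pics/e12.png',np.hstack([cv2.resize(a,(400,250)),cv2.resize(b,(400,250))]))
for f in('e1','e2'):
    im=cv2.imread(f'pics/{f}.png');h=cv2.cvtColor(im,cv2.COLOR_BGR2HSV)
    m=((h[...,0]>15)&(h[...,0]<32)&(h[...,1]>120)).astype(np.uint8)
    m=cv2.morphologyEx(m,cv2.MORPH_OPEN,np.ones((3,3)))
    for c in cv2.findContours(m,0,1)[0]:
        if cv2.contourArea(c)>400: print(f,cv2.contourArea(c),cv2.boundingRect(c),cv2.approxPolyDP(cv2.convexHull(c),3,True).reshape(-1,2).tolist())
E
```

```text
[0.55611009 0.31313716 0.25168006] [2.33599575e+01 2.11037391e+01 2.93133582e+01 9.82938664e+01
 1.24859092e-02 9.32538187e+01]
e1 1968.0 (238, 247, 53, 50) [[260, 247], [278, 251], [289, 265], [287, 284], [272, 295], [252, 293], [239, 279], [241, 259]]
e1 2038.0 (286, 117, 68, 70) [[310, 117], [341, 133], [353, 162], [326, 178], [299, 186], [286, 157], [293, 124]]
e2 2156.0 (165, 220, 56, 51) [[196, 220], [214, 230], [220, 251], [207, 268], [189, 270], [170, 258], [165, 242], [174, 225]]
e2 2264.0 (220, 86, 70, 75) [[244, 86], [278, 107], [289, 140], [233, 160], [220, 127], [226, 92]]
```

View pics/e12.png

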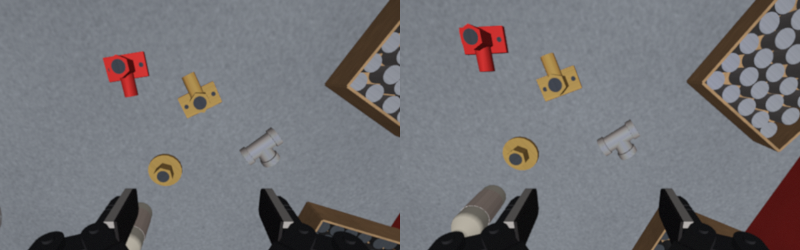

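Both views show the brass elbow, at e1 (320,155) and e2 (255,125), with two ear holes and the bore visible. I'll measure those.

```bash
cat > el.py <<'E'
from h import *
def blobs(f,box):
    x,y,w,h=box;im=cv2.imread(f'pics/{f}.png');hs=cv2.cvtColor(im,cv2.COLOR_BGR2HSV)
    m=((hs[...,0]>15)&(hs[...,0]<32)&(hs[...,1]>120)).astype(np.uint8)
    c=max((k for k in cv2.findContours(m,0,1)[0] if cv2.boundingRect(k)[0]>=x-6 and cv2.boundingRect(k)[1]>=y-6 and cv2.boundingRect(k)[0]<x+w and cv2.boundingRect(k)[1]<y+h),key=cv2.contourArea)
    M=np.zeros_like(m);cv2.drawContours(M,[cv2.convexHull(c)],-1,1,-1)
    d=((hs[...,2]<105)&(hs[...,1]<110)).astype(np.uint8)*cv2.erode(M,np.ones((3,3)))
    g=255-hs[...,2].astype(float)
    n,l,s,ce=cv2.connectedComponentsWithStats(d)
    return [(s[i].tolist(),ce[i].round(1).tolist()) for i in range(1,n) if s[i][4]>4]
E
python3 - <<'E'
from el import *
for f,b in(('e1',(286,117,68,70)),('e2',(220,86,70,75))):
    C=cam('wrist',f)
    for k in blobs(f,b): print(f,k,onz(C,[k[1]],.01).round(4)[0],onz(C,[k[1]],.045).round(4)[0])
E
```

```text
e1 ([293, 131, 5, 9, 10], [295.1, 134.9]) [0.4368 0.3719 0.01  ] [0.4385 0.374  0.045 ]
e1 ([339, 147, 5, 6, 26], [341.0, 149.5]) [0.489  0.3692 0.01  ] [0.486  0.3716 0.045 ]
e1 ([310, 154, 20, 21, 329], [319.4, 164.3]) [0.47   0.3479 0.01  ] [0.4687 0.3522 0.045 ]
e1 ([296, 168, 5, 6, 26], [298.0, 170.5]) [0.4485 0.3354 0.01  ] [0.4492 0.3409 0.045 ]
e2 ([274, 123, 6, 6, 30], [276.6, 125.4]) [0.4893 0.3689 0.01  ] [0.4929 0.371  0.045 ]
e2 ([238, 125, 21, 22, 362], [247.6, 135.5]) [0.4631 0.3483 0.01  ] [0.4691 0.3523 0.045 ]
e2 ([229, 140, 5, 6, 25], [231.2, 142.4]) [0.4484 0.3352 0.01  ] [0.4557 0.3404 0.045 ]
```

The two views agree to 0.3 mm: the elbow is at (0.4688,0.3522), its stub points at 129.7°, and the hole and bore heights check out. I'll go to a hover above it.

Emit:
jog_arm(
  rows=[-0.06, 0.03, -0.06, 0, 0, 0.07, -0.12, 0.06, -0.12, 0, 0, 0.12, -0.1455, 0.0652, -0.18, 0, 0, 0.1633, -0.1455, 0.0652, -0.24, 0, 0, 0.1633, -0.1455, 0.0652, -0.286, 0, 0, 0.1633, -0.1455, 0.0652, -0.286, 0, 0, 0.1633, -0.1455, 0.0652, -0.286, 0, 0, 0.1633, -0.1455, 0.0652, -0.286, 0, 0, 0.1633],
)

```text
t: 10.1
ee_pos: [0.47, 0.3544, 0.0838]
orientation: [[-0.64, 0.768, 0.004], [0.768, 0.64, 0.003], [-0.001, 0.005, -1.0]]
ft_force: [0.1, 0.4, 0.5]
opening: 0.0853
grasp_force: 0.0
```

```bash
cat > st.py <<'E'
from h import *
P=[];Y=[]
for i in range(4):
    ctrl.snapshot('side');s=ctrl.get_state();P.append(s['ee_pos']);R=s['orientation'];Y.append(np.degrees(np.arctan2(R[1][0],R[0][0])))
print(np.round(P,4).tolist(),np.mean(P,0).round(4),np.round(Y,2),s['opening'],s['ft_force'].round(1),s['t'],s['joints'].round(0))
E
python3 st.py
```

```text
[[0.4703, 0.3545, 0.0839], [0.4703, 0.3545, 0.0837], [0.4701, 0.3544, 0.0832], [0.4698, 0.3543, 0.0827]] [0.4701 0.3544 0.0834] [129.82 129.82 129.82 129.82] 0.0855781756021473 [0.6 0.1 0.3] 10.3 [30. 13. -0. 77.  0. 81.]
```

Emit:
jog_arm(
  rows=[-0.002, -0.003, -0.03, 0, 0, 0, -0.002, -0.003, -0.06, 0, 0, 0, -0.002, -0.003, -0.09, 0, 0, 0, -0.002, -0.003, -0.107, 0, 0, 0, -0.002, -0.003, -0.107, 0, 0, 0, -0.002, -0.003, -0.107, 0, 0, 0, -0.002, -0.003, -0.107, 0, 0, 0, -0.002, -0.003, -0.107, 0, 0, 0],
)

```text
t: 11.1
ee_pos: [0.4682, 0.3524, 0.0177]
orientation: [[-0.641, 0.768, 0.002], [0.768, 0.641, 0.001], [-0.0, 0.002, -1.0]]
ft_force: [-0.2, 1.1, -0.2]
opening: 0.0857
grasp_force: 0.0
```

```bash
python3 st.py
```

```text
[[0.468, 0.3523, 0.0175], [0.4679, 0.3522, 0.0173], [0.4677, 0.3521, 0.0171], [0.4675, 0.352, 0.0168]] [0.4678 0.3522 0.0172] [129.84 129.84 129.84 129.84] 0.08494202889672689 [-1.5  0.1  1.2] 11.3 [30. 15. -5. 70. -0. 81.]
```

Now about 1 mm from the wanted point. Close.

Emit:
jog_arm(
  rows=[0.0015, 0, 0, 0, 0, 0, 0.0015, 0, 0, 0, 0, 0, 0.0015, 0, 0, 0, 0, 0, 0.0015, 0, 0, 0, 0, 0, 0.0015, 0, 0, 0, 0, 0, 0.0015, 0, 0, 0, 0, 0, 0.0015, 0, 0, 0, 0, 0],
  hand=-1,
  newtons=50,
)

```text
t: 12.0
ee_pos: [0.4684, 0.3519, 0.0165]
orientation: [[-0.641, 0.768, 0.0], [0.768, 0.641, 0.0], [-0.0, 0.001, -1.0]]
ft_force: [0.2, 0.1, -0.3]
opening: 0.0293
grasp_force: 50.2
```

```bash
python3 st.py
```

```text
[[0.4683, 0.3519, 0.0164], [0.4684, 0.3519, 0.0164], [0.4684, 0.3519, 0.0165], [0.4683, 0.3519, 0.0164]] [0.4683 0.3519 0.0164] [129.84 129.84 129.84 129.84] 0.0296438091479708 [ 1.4 -0.2  0.3] 12.2 [30. 15. -5. 70. -0. 81.]
```

Emit:
jog_arm(
  rows=[0, 0, 0.05, 0, 0, 0, 0, 0, 0.12, 0, 0, 0, 0, 0, 0.19, 0, 0, 0, 0.01, -0.02, 0.26, 0, 0, 0.03, 0.03, -0.07, 0.31, 0, 0, 0.08, 0.06, -0.13, 0.33, 0, 0, 0.13, 0.09, -0.2, 0.33, 0, 0, 0.18, 0.11, -0.27, 0.33, 0, 0, 0.23, 0.12, -0.34, 0.33, 0, 0, 0.28, 0.13, -0.4, 0.33, 0, 0, 0.33],
)

```text
t: 13.2
ee_pos: [0.5455, 0.1096, 0.2129]
orientation: [[-0.984, 0.18, -0.003], [0.18, 0.984, -0.001], [0.003, -0.001, -1.0]]
ft_force: [1.2, 0.7, -3.2]
opening: 0.0291
grasp_force: 50.1
```

Emit:
jog_arm(
  rows=[0.005, -0.07, 0, 0, 0, 0.04, 0.007, -0.14, 0, 0, 0, 0.08, 0.0085, -0.21, 0, 0, 0, 0.08, 0.0085, -0.28, 0, 0, 0, 0.08, 0.0085, -0.35, -0.02, 0, 0, 0.08, 0.0085, -0.41, -0.05, 0, 0, 0.08, 0.0085, -0.43, -0.1, 0, 0, 0.08, 0.0085, -0.43, -0.15, 0, 0, 0.08, 0.0085, -0.43, -0.19, 0, 0, 0.08, 0.0085, -0.43, -0.22, 0, 0, 0.08],
)

```text
t: 14.2
ee_pos: [0.5488, -0.1456, 0.0785]
orientation: [[-1.0, 0.017, -0.006], [0.017, 1.0, 0.002], [0.006, 0.002, -1.0]]
ft_force: [-0.3, 0.5, -2.7]
opening: 0.0291
grasp_force: 50.2
```

Emit:
jog_arm(
  rows=[0, 0, 0, 0, 0, 0, 0, 0, 0, 0, 0, 0, 0, 0, 0, 0, 0, 0, 0, 0, 0, 0, 0, 0, 0, 0, 0, 0, 0, 0, 0, 0, 0, 0, 0, 0],
)

```text
t: 14.8
ee_pos: [0.5518, -0.1463, 0.0833]
orientation: [[-1.0, 0.017, 0.001], [0.017, 1.0, -0.001], [-0.001, -0.001, -1.0]]
ft_force: [-0.0, 0.5, -3.9]
opening: 0.0292
grasp_force: 50.1
```

```bash
python3 st.py
```

```text
[[0.5516, -0.1463, 0.083], [0.5515, -0.1462, 0.0827], [0.5514, -0.1462, 0.0826], [0.5513, -0.1462, 0.0824]] [ 0.5514 -0.1462  0.0827] [179.04 179.04 179.04 179.04] 0.028964365405921753 [-0.1 -1.3 -3.2] 15.0 [-22.  11.  -3.  77.  -0. -21.]
```

Emit:
jog_arm(
  rows=[0, 0, -0.015, 0, 0, 0, 0, 0, -0.03, 0, 0, 0, 0, 0, -0.045, 0, 0, 0, 0, 0, -0.06, 0, 0, 0, 0, 0, -0.066, 0, 0, 0, 0, 0, -0.066, 0, 0, 0, 0, 0, -0.066, 0, 0, 0, 0, 0, -0.066, 0, 0, 0],
)

```text
t: 15.8
ee_pos: [0.5518, -0.1464, 0.0434]
orientation: [[-1.0, 0.017, 0.001], [0.017, 1.0, -0.0], [-0.001, -0.0, -1.0]]
ft_force: [0.5, 1.1, -2.7]
opening: 0.0295
grasp_force: 50.1
```

```bash
python3 st.py
```

```text
[[0.5518, -0.1464, 0.0434], [0.5517, -0.1464, 0.0434], [0.5517, -0.1463, 0.0434], [0.5516, -0.1463, 0.0433]] [ 0.5517 -0.1464  0.0434] [179.04 179.04 179.04 179.04] 0.029094331042998137 [-0.1  0.9 -3.4] 16.0 [-22.  12.  -6.  72.  -0. -21.]
```

Aligned within 0.3 mm and 17 mm above the seat. Now a slow descent.

Emit:
jog_arm(
  rows=[0, 0, -0.005, 0, 0, 0, 0, 0, -0.01, 0, 0, 0, 0, 0, -0.015, 0, 0, 0, 0, 0, -0.02, 0, 0, 0, 0, 0, -0.024, 0, 0, 0, 0, 0, -0.027, 0, 0, 0, 0, 0, -0.028, 0, 0, 0, 0, 0, -0.028, 0, 0, 0, 0, 0, -0.028, 0, 0, 0, 0, 0, -0.028, 0, 0, 0],
)

```text
t: 17.0
ee_pos: [0.5513, -0.1462, 0.0264]
orientation: [[-1.0, 0.017, 0.0], [0.017, 1.0, -0.0], [-0.0, -0.0, -1.0]]
ft_force: [-2.3, 1.6, 2.7]
opening: 0.0292
grasp_force: 50.8
```

```bash
python3 st.py
```

```text
[[0.5513, -0.1462, 0.0264], [0.5513, -0.1462, 0.0265], [0.5513, -0.1462, 0.0264], [0.5513, -0.1462, 0.0264]] [ 0.5513 -0.1462  0.0264] [179.04 179.04 179.04 179.04] 0.028953509833699424 [-2.6  0.4  4. ] 17.2 [-22.  12.  -7.  70.   0. -21.]
```

Emit:
jog_arm(
  rows=[0, 0, 0, 0, 0, 0, 0, 0, 0, 0, 0, 0, 0, 0, 0, 0, 0, 0, 0, 0, 0, 0, 0, 0, 0, 0, 0, 0, 0, 0],
  hand=0.3,
)

```text
t: 17.7
ee_pos: [0.5513, -0.1462, 0.0258]
orientation: [[-1.0, 0.017, 0.0], [0.017, 1.0, -0.0], [-0.0, -0.0, -1.0]]
ft_force: [-0.0, 0.5, -0.1]
opening: 0.0553
grasp_force: 0.0
```

Emit:
jog_arm(
  rows=[0, 0, 0.03, 0, 0, 0, 0, 0, 0.08, 0, 0, 0, 0, 0, 0.14, 0, 0, 0, 0, 0, 0.21, 0, 0, 0, 0.03, 0, 0.28, 0, 0, 0, 0.07, 0, 0.34, 0, 0, 0, 0.1, 0, 0.37, 0, 0, 0, 0.1, 0, 0.37, 0, 0, 0, 0.1, 0, 0.37, 0, 0, 0],
)

```text
t: 18.6
ee_pos: [0.6112, -0.1462, 0.2474]
orientation: [[-1.0, 0.017, -0.001], [0.017, 1.0, 0.0], [0.001, 0.0, -1.0]]
ft_force: [0.1, 0.3, -0.3]
opening: 0.0556
grasp_force: 0.0
```

```bash
python3 - <<'E'
from fx import *
from el import blobs
save('wrist','p1');s=ctrl.get_state();print(s['ee_pos'],s['t'])
C=cam('wrist','p1')
print(proj(C,[[.5514,-.1463,.02]]))
for k in blobs('p1',(240,60,180,180)): print(k,onz(C,[k[1]],.02).round(4)[0],onz(C,[k[1]],.055).round(4)[0])
im=cv2.imread('pics/p1.png')[40:280,190:510];cv2.imwrite('pics/p1c.png',cv2.resize(im,None,fx=2,fy=2,interpolation=2))
E
```

```text
[ 0.61035677 -0.14601497  0.24641543] 18.65
[[315.81183489 141.63763569]]
([306, 134, 22, 22, 376], [316.3, 144.6]) [ 0.5544 -0.1458  0.02  ] [ 0.5519 -0.1457  0.055 ]
([289, 140, 6, 6, 30], [291.4, 142.4]) [ 0.5517 -0.1719  0.02  ] [ 0.5495 -0.1693  0.055 ]
([339, 140, 6, 6, 32], [341.5, 142.5]) [ 0.5527 -0.1194  0.02  ] [ 0.5504 -0.1218  0.055 ]
```

View pics/p1c.png

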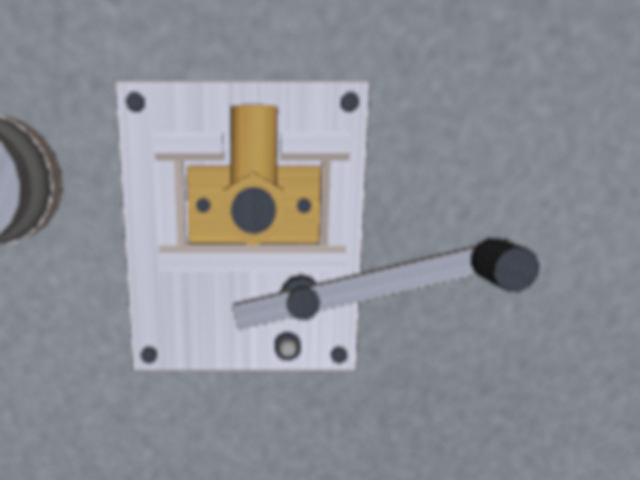

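The elbow sits flush in the pocket: its centre (0.552,-0.146) is within 1 mm, the stub is in the gap and it is square. The keeper post top is at image (448,174), so I locate it.

```bash
python3 - <<'E'
from h import *
C=cam('wrist','p1');g=onz(C,[(448.5,174)],.071)[0];d=g[:2]-[.6018,-.1201]
print(g,np.hypot(*d),np.degrees(np.arctan2(d[1],-d[0])))
E
```

```text
[ 0.57936457 -0.02322838  0.071     ] 0.09943570815597237 76.96021779674754
```

Emit:
jog_arm(
  rows=[-0.01, 0.04, 0, 0, 0, -0.07, -0.02, 0.09, 0, 0, 0, -0.14, -0.03, 0.14, -0.03, 0, 0, -0.21, -0.04, 0.18, -0.08, 0, 0, -0.28, -0.0517, 0.205, -0.12, 0, 0, -0.35, -0.0517, 0.205, -0.16, 0, 0, -0.42, -0.0517, 0.205, -0.2, 0, 0, -0.49, -0.0517, 0.205, -0.22, 0, 0, -0.56, -0.0517, 0.205, -0.23, 0, 0, -0.63, -0.0517, 0.205, -0.24, 0, 0, -0.634],
)

```text
t: 19.65
ee_pos: [0.5774, -0.023, 0.1011]
orientation: [[-0.224, 0.975, -0.005], [0.975, 0.224, 0.001], [0.002, -0.005, -1.0]]
ft_force: [-0.6, 0.2, 0.1]
opening: 0.0551
grasp_force: 0.0
```

Emit:
jog_arm(
  rows=[0, 0, -0.03, 0, 0, 0, 0, 0, -0.06, 0, 0, 0, 0, 0, -0.09, 0, 0, 0, 0, 0, -0.09, 0, 0, 0, 0, 0, -0.09, 0, 0, 0],
)

```text
t: 20.15
ee_pos: [0.579, -0.0232, 0.0492]
orientation: [[-0.226, 0.974, -0.002], [0.974, 0.226, 0.0], [0.001, -0.002, -1.0]]
ft_force: [0.2, 0.4, 1.0]
opening: 0.0557
grasp_force: 0.0
```

Emit:
jog_arm(
  rows=[0, 0, 0, 0, 0, 0, 0, 0, 0, 0, 0, 0, 0, 0, 0, 0, 0, 0, 0, 0, 0, 0, 0, 0, 0, 0, 0, 0, 0, 0],
  hand=-1,
  newtons=25,
)

```text
t: 20.65
ee_pos: [0.5812, -0.0233, 0.0513]
orientation: [[-0.224, 0.974, 0.002], [0.974, 0.224, -0.0], [-0.001, 0.002, -1.0]]
ft_force: [-1.1, -0.1, 5.0]
opening: 0.0211
grasp_force: 24.7
```

```bash
python3 st.py; python3 - <<'E'
import numpy as np
a0=np.radians(77)
for d in [77,69,61,53,45,37,29,21,13,5,0.9,-1]:
    a=np.radians(d);print(d,(0.1*np.array([np.cos(a0)-np.cos(a),np.sin(a)-np.sin(a0)])/.6).round(4),round((77-d)/120,4))
E
```

```text
[[0.5812, -0.0233, 0.0513], [0.5812, -0.0233, 0.0513], [0.5812, -0.0233, 0.0513], [0.5812, -0.0233, 0.0513]] [ 0.5812 -0.0233  0.0513] [102.97 102.96 102.96 102.96] 0.020979410036483778 [-0.8  0.4  5. ] 20.85 [-9. 13. -4. 73. -0. 68.]
77 [0. 0.] 0.0
69 [-0.0222 -0.0068] 0.0667
61 [-0.0433 -0.0166] 0.1333
53 [-0.0628 -0.0293] 0.2
45 [-0.0804 -0.0445] 0.2667
37 [-0.0956 -0.0621] 0.3333
29 [-0.1083 -0.0816] 0.4
21 [-0.1181 -0.1027] 0.4667
13 [-0.1249 -0.1249] 0.5333
5 [-0.1285 -0.1479] 0.6
0.9 [-0.1292 -0.1598] 0.6342
-1 [-0.1291 -0.1653] 0.65
```

Emit:
jog_arm(
  rows=[-0.0222, -0.0068, 0, 0, 0, 0.0667, -0.0433, -0.0166, 0, 0, 0, 0.1333, -0.0628, -0.0293, 0, 0, 0, 0.2, -0.0804, -0.0445, 0, 0, 0, 0.2667, -0.0956, -0.0621, 0, 0, 0, 0.3333, -0.1083, -0.0816, 0, 0, 0, 0.4, -0.1181, -0.1027, 0, 0, 0, 0.4667, -0.1249, -0.1249, 0, 0, 0, 0.5333, -0.1285, -0.1479, 0, 0, 0, 0.6, -0.1292, -0.1598, 0, 0, 0, 0.6342],
)

```text
t: 21.85
ee_pos: [0.5024, -0.1192, 0.0513]
orientation: [[-1.0, 0.012, 0.0], [0.012, 1.0, 0.001], [-0.0, 0.001, -1.0]]
ft_force: [-3.3, 1.7, 8.1]
opening: 0.0208
grasp_force: 25.1
```

Emit:
jog_arm(
  rows=[0, -0.003, 0, 0, 0, 0.01, 0, -0.006, 0, 0, 0, 0.01, 0, -0.006, 0, 0, 0, 0.01, 0, -0.006, 0, 0, 0, 0.01, 0, -0.006, 0, 0, 0, 0.01],
)

```text
t: 22.35
ee_pos: [0.5023, -0.1194, 0.0512]
orientation: [[-1.0, -0.006, -0.0], [-0.006, 1.0, 0.007], [0.0, 0.007, -1.0]]
ft_force: [-3.0, 7.9, 9.9]
opening: 0.0208
grasp_force: 25.5
```

```bash
python3 st.py
```

```text
[[0.5023, -0.1194, 0.0512], [0.5023, -0.1193, 0.0512], [0.5023, -0.1194, 0.0512], [0.5023, -0.1194, 0.0512]] [ 0.5023 -0.1194  0.0512] [-179.65 -179.64 -179.65 -179.64] 0.021050280720039637 [-3.6  8.1  9.5] 22.55 [-21.   4. -14.  72.   0. -21.]
```

The keeper is against its stop: there is 8 N of resistance with no further motion, at the home position. I'll release slightly, rise and check.

Emit:
jog_arm(
  rows=[0, 0, 0, 0, 0, 0, 0, 0, 0, 0, 0, 0, 0, 0, 0, 0, 0, 0, 0, 0, 0, 0, 0, 0, 0, 0, 0, 0, 0, 0],
  hand=-0.05,
)

```text
t: 23.05
ee_pos: [0.5025, -0.1228, 0.0496]
orientation: [[-1.0, -0.004, -0.001], [-0.004, 1.0, 0.0], [0.001, 0.0, -1.0]]
ft_force: [-0.1, 0.1, 0.5]
opening: 0.04
grasp_force: 0.0
```

Emit:
jog_arm(
  rows=[0, 0, 0.03, 0, 0, 0, 0, 0, 0.08, 0, 0, 0, 0, 0, 0.14, 0, 0, 0, 0.04, 0, 0.2, 0, 0, 0, 0.09, -0.01, 0.26, 0, 0, 0, 0.15, -0.03, 0.31, 0, 0, 0, 0.18, -0.045, 0.33, 0, 0, 0, 0.18, -0.045, 0.33, 0, 0, 0, 0.18, -0.045, 0.33, 0, 0, 0, 0.18, -0.045, 0.33, 0, 0, 0],
)

```text
t: 24.05
ee_pos: [0.6094, -0.1491, 0.2466]
orientation: [[-1.0, -0.005, -0.003], [-0.005, 1.0, 0.001], [0.003, 0.001, -1.0]]
ft_force: [-0.1, -0.0, -0.4]
opening: 0.0408
grasp_force: 0.0
```

```bash
python3 - <<'E'
from h import *
from el import blobs
save('wrist','p2');s=ctrl.get_state();print(s['ee_pos'],s['t'],s['ft_force'])
C=cam('wrist','p2')
for k in blobs('p2',(200,60,220,180)): print(k,onz(C,[k[1]],.02).round(4)[0],onz(C,[k[1]],.055).round(4)[0])
print('home post px',proj(C,[[.5018,-.1185,.071]]))
im=cv2.imread('pics/p2.png')[40:280,190:510];cv2.imwrite('pics/p2c.png',cv2.resize(im,None,fx=2,fy=2,interpolation=2))
E
```

```text
[ 0.60928256 -0.1490666   0.24675338] 24.1 [0.13217986 0.27765708 0.1590758 ]
([310, 136, 22, 23, 373], [320.4, 147.2]) [ 0.5547 -0.1454  0.02  ] [ 0.552  -0.1458  0.055 ]
([292, 141, 6, 7, 28], [294.9, 144.0]) [ 0.5515 -0.1722  0.02  ] [ 0.5491 -0.17    0.055 ]
home post px [[352.80277504  88.62262264]]
```

View pics/p2c.png

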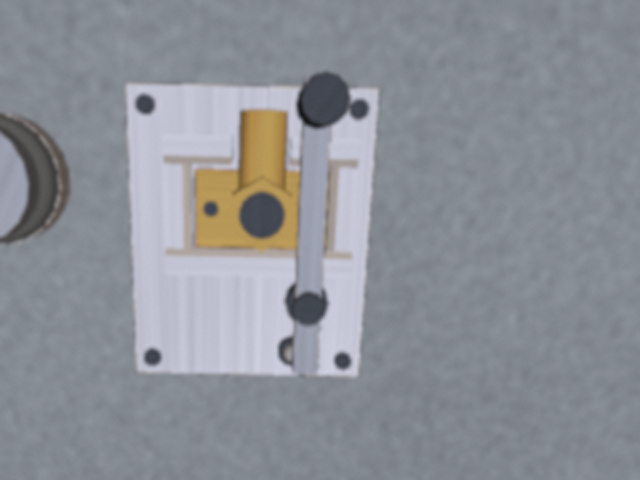

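The keeper post top is at (352,89), against a predicted home pixel of (353,89). The bar lies over the +y ear, the elbow has not moved and the hand is clear. Handing in.

```bash
python3 -c "
from bench import ctrl
print(ctrl.job_done())"
```

```text
the job is handed in; nothing more can be done
None
```

The elbow is seated flat and square in the pocket with its stub in the wall gap, the keeper is home over its ear, and I handed the job in at about 24 s with the hand clear; the hand-in returned no verdict.

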